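# Put the machine-oil bottle away in the cupboard door

### The job

Swing the little cupboard's door wide open until it stands about square to the front, stand the tall oil bottle upright in the white rack on the inside of the door, and then close the door fully with the bottle in it. Leave the jar, the tape dispenser and the pot of tools where they are.

Things in the scene. Friction and masses are not known exactly. Their poses are not given: they have to be found in the camera images.
- door (a joint): Hinge of the cupboard door, rad: 0 = shut, grows as it opens, stop at 1.75; 1.57 = square to the front. The door starts shut or a little ajar (up to 0.1). Light friction (about 0.06 N m), no spring and no latch: it stays where it is left.
- door_hinge (a point): Lower end of the door's vertical hinge axis, 13 mm above the table. Its axes turn with the door: +y points from the free edge to the hinge (the door's wood spans y = +3 to -203 mm), +x points to the inside of the door (to the cupboard's interior when shut), -x out of its outer face, z up. Panel of pale wood: x = -15 to 0 mm, z = 0 to 216 mm. Seen from above the door turns clockwise as it opens.
- door_handle (a point): Middle of the handle's bar: a level steel bar 12 mm thick and 90 mm long, parallel to the door's width, on the outer face, its axis 45 mm off that face, 24 mm below the door's top edge, about 205 mm above the table; two 12 mm stays carry its ends. In the frame of door_hinge it lies at (-60, -145, 192) mm; same axes.
- rack (a point): Centre of the inner floor of the white open-topped rack on the inside of the door; same axes as door_hinge, in which it lies at (42, -92.5, 62) mm, 75 mm above the table. Inner room 84 mm (x, from the door's inner face to the lip) by 127 mm (y); lip and ends 4 mm thick and 40 mm high. The door's top edge is 154 mm above this floor. With the door shut the cupboard's roof is 155 mm above this floor.
- cupboard: Pale wooden cupboard fixed to the table, 200 mm deep (x), 212 mm wide (y), 242 mm high, walls 12 mm. Origin: centre of its underside; its front, with the door, faces its -x (roughly to the robot's right); the hinge is on its +y side, the side nearer the robot. With the door shut the rack fills the front 88 mm inside.
- bottle: Tall white plastic oil bottle, 140 mm high, straight round body 52 mm diameter up to 108 mm, then a shoulder to a grey cap 28 mm wide from 120 mm up. Origin: centre of its underside, z up. About 0.2 kg, standing on the table.
- jar: Bystander: squat glass jar with metal lid, 72 mm diameter, 75 mm high. Origin: centre of underside.
- dispenser: Bystander: pink weighted tape dispenser, 70 mm (x) by 190 mm (y), 112 mm high. Origin: centre of underside.
- pot: Bystander: square white pot 85 mm wide, 95 mm high, with pens and shears standing to about 175 mm. Origin: centre of underside.
Not all that is in view belongs to the job. There is more than one size of the bottle; the one meant has the size given above.

How it is judged:
On the way, in this order (a step that is already met when the one before it is completed fails the run):
1. the door is swung wide open (more than 1.25 rad, about 72 degrees) before the bottle is in it (value of joint door above 1.25 rad), for 0.2 s.
2. the bottle stands upright on the floor of the open door's rack, let go (x of bottle in the frame of rack between -0.024 and 0.024 m and y of bottle in the frame of rack between -0.05 and 0.05 m and z of bottle in the frame of rack between -0.01 and 0.01 m and angle between bottle's own z axis and vertical below 0.12 rad and contact force between the fingers and bottle below 0.1 N and value of joint door above 0.7 rad), for 0.3 s.
At the end, for the whole second after the job is handed in: The door is shut (joint below 0.06 rad) and the bottle stands upright (within 0.12 rad) and at rest on the floor of the door's rack (origin within 24 mm of the rack's centre along x, 50 mm along y, 10 mm in height), let go (x of bottle in the frame of rack between -0.024 and 0.024 m and y of bottle in the frame of rack between -0.05 and 0.05 m and z of bottle in the frame of rack between -0.01 and 0.01 m and angle between bottle's own z axis and vertical below 0.12 rad and contact force between the fingers and bottle below 0.1 N and value of joint door below 0.06 rad and linear speed of bottle below 0.05 m/s); the robot touches nothing.
It fails at once if the jar is shifted by more than 30 mm or tipped (distance of jar from where it was at the start of the episode above 0.03 m or angle between jar's own z axis and vertical above 0.35 rad).
It fails at once if the tape dispenser is shifted by more than 30 mm or tipped (distance of dispenser from where it was at the start of the episode above 0.03 m or angle between dispenser's own z axis and vertical above 0.35 rad).
It fails at once if the pot of tools is shifted by more than 30 mm or tipped (distance of pot from where it was at the start of the episode above 0.03 m or angle between pot's own z axis and vertical above 0.35 rad).
It also fails if it takes over 72 s, if anything falls off the work surface, if the arm or the gripper's body presses on something with over 40 N, if the wrist force passes 120 N, or if a joint passes its speed limit or range.

### The arm

A 6-joint arm with a two-finger parallel gripper is mounted at the origin on the work surface. World frame = base frame: x ahead of the robot, y to its left, z up, the work surface at z = 0. Lengths are in m, angles in rad, forces in N, time in s.
With the tool pointing down it reaches from about 0.3 to 0.95 m from the base axis. Payload 3.1 kg.
Tool frame: the origin (TCP) lies on the centre line of the jaws, within the pads' length; the fingertips stand 14 mm ahead of it and the grasp point (between the pads) lies 5 mm behind it; z points along the fingers, y is the line along which they close (so a half turn about z gives the same grasp; the last joint's range is limited). The gripper opens to 85 mm and grips with 20 to 120 N. Pads are 22 mm wide; open, the fingers measure 114 mm over their backs; the gripper's body (76 mm by 85 mm) begins 54 mm behind the grasp point. The pads swing forward as they close: fully open they stand 13 mm farther back than shut.
Start: joints at [1.147, 0.308, 1.634, -0, 1.2, -0.07], TCP at [0.217, 0.586, 0.245] pointing down, gripper open.
Joint ranges: [-3.06, 3.06], [-0.79, 1.96], [0.05, 2.63], [-1.19, 4.34], [0.05, 2.64], [-2.94, 2.94]. Speed limits (rad/s): [2.79, 2.79, 3.14, 3.14, 3.14, 3.14].

### API

Orientations are given as a unit quaternion [w, x, y, z].
In Python, from workcell import env gives the robot as it stands.
- The arm moves only by the shell command python3 -m crank 'ROWS' [FORCE]. ROWS is JSON, a list of rows, each a list of 3 entries, a list of its own where there are three numbers: the shift along the tool's x, y, z in mm, then the turn, a rotation vector about the tool's x, y, z in degrees, then the finger opening in mm, from 0 to 85.4. In form: [[[x, y, z], [ax, ay, az], fingers], ...]. A call has 1 to 8 rows; each row is the pose to reach, as a shift and turn from the pose commanded when the call began, along the tool's axes at that moment; what a row does not reach only later rows make up. A row lasts 1/8 s, in which the tool goes at most 62.5 mm and 10.7 degrees, less where a joint would pass 70% of its speed; a pose out of reach is approached as far as the arm can. A call with a gripper value outside its range is refused whole. The fingers move at their own pace and stop on an object; FORCE is the grip in N (left out, the last holds). Time passes only in rows, so rows that repeat a pose let the fingers close. It gives the time, the measured TCP pose, the force, the opening and the grip force at its end, in the units of the state.
- env.read_state(): the state, without advancing time (a new reading comes with each control period).
- env.get_image(name): name is "scene" or "top" or "wrist"; returns (picture, depth): 480x640x3 uint8, red, green, blue; 480x640 float32, m along the optical axis (not along the pixel's ray), 0 where there is no reading.
- env.camera_model(name): a dict with "K" (3x3 intrinsics, pixels), "T" (4x4, takes a point from camera to world coordinates). Camera axes: x right, y down, z forward; pixel columns grow to the right and rows downward; lengths in m; the calibration is good to about 2 mm. A picture is of the moment at which its call begins: read the wrist's pose just before it. camera_model takes no time and is no camera call; for the wrist camera it gives the pose at the moment of the call.
- env.hand_in(): hands the job in; it is judged then, once.
The state is a dict: "time_s": time; "qpos": joint angles; "joint_vel": joint speeds; "joint_torque": joint torques, N m; "position": TCP position; "ee_rot": TCP orientation; "contact_force": force on the tool from outside, world axes, zero at the start; "ft_torque": the same for the moment, N m; "opening": opening from 0.0 (shut) to 1.0 (fully open); "grasp_force": force on a finger pad.
Only numpy, scipy, OpenCV 4.12 (cv2) and the standard library are available. Lean on these libraries where they do the work, as an engineer would, in place of code of your own. Each camera call takes 0.05 s, during which the arm holds its last target. There are 200 camera calls.

## Working session

There is one attempt and no reset: what is moved stays moved. The work goes in short steps, Python scripts to look and compute and a shell command to move; the robot and the scene stay as the last step left them, time stands still between calls to the robot, and variables do not carry over. Pictures are saved under pics/ and viewed, at most 10 in all, crops included, and the job is handed in when it is done.

```bash
ls; mkdir -p pics; python3 - <<'E'
from workcell import env
import cv2,numpy as np
s=env.read_state(); print(s['time_s'],s['position'],s['ee_rot'],s['opening'])
for n in("scene","top"):
    p,d=env.get_image(n); m=env.camera_model(n)
    np.savez(f'pics/{n}0.npz',p=p,d=d,K=m['K'],T=m['T']); print(n,np.round(m['K'],1).tolist(),np.round(m['T'],3).tolist())
    cv2.imwrite(f'pics/{n}0.png',p[:,:,::-1])
E
```

```text
pics
0.0 [0.21624228 0.58555741 0.24404534] [-2.75034126e-04  1.75991142e-01  9.84391084e-01 -1.11181132e-03] 1.00401469970401
scene [[481.5, 0.0, 322.6], [0.0, 481.5, 234.3], [0.0, 0.0, 1.0]] [[-0.931, 0.347, -0.114, 0.756], [0.365, 0.882, -0.299, 0.293], [-0.003, -0.32, -0.947, 1.102], [0.0, 0.0, 0.0, 1.0]]
top [[491.3, 0.0, 316.2], [0.0, 491.3, 231.0], [0.0, 0.0, 1.0]] [[-0.022, -0.985, 0.172, 0.415], [-1.0, 0.022, -0.003, -0.009], [-0.001, -0.172, -0.985, 1.245], [0.0, 0.0, 0.0, 1.0]]
```

View pics/scene0.png

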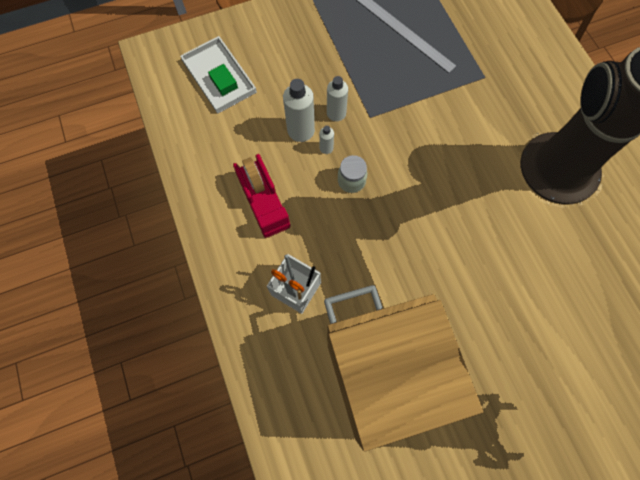

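View pics/top0.png

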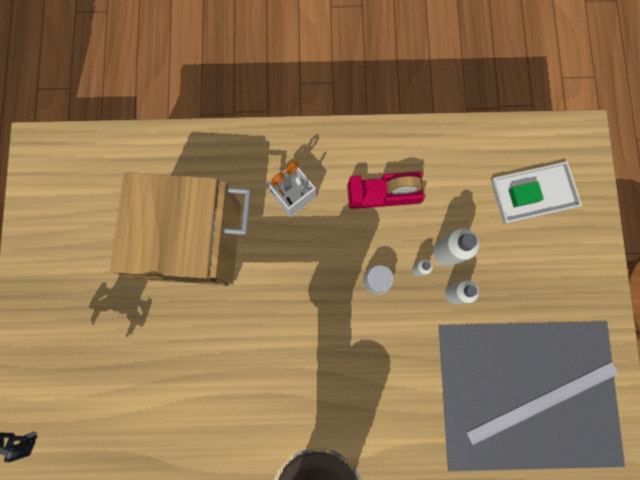

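The scene view shows the big bottle at about (300,110), with two smaller ones at (338,98) and (326,140). The jar is at (352,174), the dispenser at (262,195), the pot at (294,282) and the handle at (353,297). In the top view the cupboard is at (170,225), with its front to the right and the handle at (238,212). The bottles are at (462,242), (465,291) and (424,267).

```bash
cat > h.py <<'E'
import numpy as np,cv2
def load(n):
    f=np.load(f'pics/{n}.npz'); return f['p'],f['d'],f['K'],f['T']
def cloud(d,K,T):
    v,u=np.mgrid[:480,:640]
    c=np.stack([(u-K[0,2])/K[0,0]*d,(v-K[1,2])/K[1,1]*d,d],-1)
    w=c@T[:3,:3].T+T[:3,3]; w[d==0]=np.nan; return w
def ray(u,v,K,T,z):
    r=T[:3,:3]@np.array([(u-K[0,2])/K[0,0],(v-K[1,2])/K[1,1],1]); o=T[:3,3]
    return o+r*(z-o[2])/r[2]
E
python3 - <<'E'
from h import *
for n in('scene0','top0'):
    p,d,K,T=load(n); w=cloud(d,K,T); z=w[...,2]
    print(n,'table',np.nanmedian(z[abs(z)<.03]))
    # objects above 3 cm, in the work area
    m=((z>.03)&(w[...,0]>.35)&(w[...,1]<.62)).astype(np.uint8)
    k,l,st,_=cv2.connectedComponentsWithStats(m)
    for i in range(1,k):
        if st[i,4]<40: continue
        q=w[l==i]; h=np.nanpercentile(q[:,2],98); t=q[q[:,2]>h-.008]
        r=cv2.minAreaRect((t[:,:2]*1000).astype(np.float32))
        print(st[i].tolist(),'top z %.3f'%h,'rect',np.round(r[0],0),np.round(r[1],0),round(r[2],1),'bbox',np.round(np.nanpercentile(q,[1,99],axis=0)*1000)[:,:2].tolist())
    # handle: grey, z .18-.22
    hsv=cv2.cvtColor(p,cv2.COLOR_RGB2HSV)
    m=(hsv[...,1]<60)&(z>.17)&(z<.235)&(w[...,1]>.1)&(w[...,1]<.4)&(w[...,0]>.4)
    q=w[m]; 
    if len(q): 
        r=cv2.minAreaRect((q[:,:2]*1000).astype(np.float32)); print('handle',len(q),r,np.median(q[:,2]), np.round(cv2.boxPoints(r)).tolist())
    # roof
    m=(z>.235)&(z<.25)&(w[...,1]>.1)&(w[...,0]>.4)&(w[...,1]<.75)
    q=w[m]; r=cv2.minAreaRect((q[:,:2]*1000).astype(np.float32)); print('roof',np.median(q[:,2]),r,np.round(cv2.boxPoints(r)).tolist())
    m=(z>.222)&(z<.2345)&(w[...,1]>.1)&(w[...,0]>.4)&(w[...,1]<.75)
    q=w[m]; r=cv2.minAreaRect((q[:,:2]*1000).astype(np.float32)); print('door top',len(q),r,np.round(cv2.boxPoints(r)).tolist())
E
```

```text
scene0 table -2.813937384260612e-05
[208, 64, 29, 28, 434] top z 0.039 rect [ 714. -548.] [50. 74.] 11.8 bbox [[687.0, -585.0], [743.0, -511.0]]
[327, 76, 21, 41, 690] top z 0.141 rect [ 467. -355.] [27. 21.] 68.6 bbox [[445.0, -371.0], [493.0, -329.0]]
[283, 79, 32, 58, 1442] top z 0.194 rect [ 572. -341.] [34. 31.] 68.0 bbox [[541.0, -363.0], [607.0, -306.0]]
[319, 125, 15, 24, 284] top z 0.097 rect [ 530. -269.] [19. 14.] 68.5 bbox [[514.0, -281.0], [547.0, -251.0]]
[233, 154, 57, 82, 2232] top z 0.111 rect [ 731. -226.] [22. 58.] 3.4 bbox [[693.0, -276.0], [765.0, -96.0]]
[338, 156, 30, 33, 776] top z 0.079 rect [ 504. -160.] [62. 61.] 28.3 bbox [[475.0, -188.0], [538.0, -126.0]]
[267, 254, 54, 57, 1319] top z 0.176 rect [745.  59.] [ 8. 68.] 36.3 bbox [[675.0, -3.0], [785.0, 103.0]]
[324, 285, 159, 167, 16783] top z 0.245 rect [613. 305.] [200. 213.] 85.3 bbox [[509.0, 141.0], [723.0, 405.0]]
handle 551 ((646.356201171875, 158.55091857910156), (47.73506164550781, 100.95148468017578), 85.19194030761719) 0.2097505097150455 [[594.0, 139.0], [695.0, 131.0], [699.0, 178.0], [598.0, 1
[... 1145 characters left out ...]
 -191.0], [534.0, -127.0]]
[448, 280, 31, 23, 578] top z 0.142 rect [ 466. -356.] [24. 22.] 89.6 bbox [[442.0, -379.0], [491.0, -331.0]]
handle 451 ((594.4366455078125, 168.63531494140625), (57.492027282714844, 206.80018615722656), 80.48634338378906) 0.20937519025333406 [[488.0, 157.0], [692.0, 123.0], [701.0, 180.0], [497.0, 214.0]]
roof 0.24174806128151993 ((614.0731201171875, 304.5381164550781), (201.7666015625, 212.7044219970703), 85.13240814208984) [[500.0, 213.0], [711.0, 195.0], [729.0, 396.0], [517.0, 414.0]]
door top 799 ((560.1272583007812, 247.70907592773438), (151.0042266845703, 294.3439636230469), 42.57180404663086) [[405.0, 305.0], [604.0, 88.0], [715.0, 190.0], [516.0, 407.0]]
```

The target is the 140 mm bottle at about (466, -356) mm; the 194 mm and 98 mm ones are decoys. The handle's bar is at about (645,141,205) and the hinge at about (506,213), with the front turned -4.7°. I'll write a helper that gives shifts in the tool's axes.

```bash
cat > rel.py <<'E'
# usage: rel.py x,y,z,yaw ...  world mm, yaw = angle of tool y axis in deg, tool straight down
import sys,numpy as np
from scipy.spatial.transform import Rotation as R
from workcell import env
s=env.read_state(); q=s['ee_rot']; C=R.from_quat([q[1],q[2],q[3],q[0]]); p=s['position']*1000
y=C.apply([0,1,0]); print('t',round(s['time_s'],2),'p',np.round(p,1),'yaw',round(np.degrees(np.arctan2(y[1],y[0])),1),'F',np.round(s['contact_force'],1),'op',round(s['opening']*85.4,1),'gf',np.round(s['grasp_force'],1),'q',np.round(s['qpos'],2))
for a in sys.argv[1:]:
    X,Y,Z,w=map(float,a.split(',')); w=np.radians(w)
    yt=np.array([np.cos(w),np.sin(w),0]); zt=np.array([0,0,-1.]); D=R.from_matrix(np.c_[np.cross(yt,zt),yt,zt])
    print(a,np.round(C.inv().apply(np.array([X,Y,Z])-p),1).tolist(),np.round(np.degrees((C.inv()*D).as_rotvec()),1).tolist())
E
python3 rel.py 420,330,360,85.3 645,141,310,85.3 645,141,201,85.3
```

```text
t 0.1 p [216.3 585.6 244.2] yaw 69.7 F [ 0.1 -0.  -0.4] op 85.6 gf 0.0 q [ 1.15  0.31  1.64  0.    1.2  -0.07]
420,330,360,85.3 [-279.7, -169.4, -115.5] [-0.1, -0.0, -15.6]
645,141,310,85.3 [-556.2, -268.7, -65.4] [-0.1, -0.0, -15.6]
645,141,201,85.3 [-556.2, -268.5, 43.6] [-0.1, -0.0, -15.6]
```

```bash
python3 -m crank '[[[0,0,-60],[0,0,0],40],[[0,0,-115],[0,0,0],40],[[-280,-170,-116],[0,0,-15.6],40],[[-280,-170,-116],[0,0,-15.6],40],[[-280,-170,-116],[0,0,-15.6],40],[[-280,-170,-116],[0,0,-15.6],40],[[-280,-170,-116],[0,0,-15.6],40],[[-280,-170,-116],[0,0,-15.6],40]]'; python3 rel.py 645,141,310,85.3
```

```text
time_s: 1.1
position: [0.4219, 0.3269, 0.3608]
ee_rot: [-0.0, 0.043, 0.999, -0.001]
contact_force: [0.6, -0.3, -0.1]
opening: 0.466
grasp_force: 0.0
t 1.1 p [421.9 326.9 360.8] yaw 85.1 F [ 0.6 -0.3 -0.1] op 39.8 gf 0.0 q [ 0.58  0.04  1.71 -0.    1.39 -0.91]
645,141,310,85.3 [-238.2, -166.0, 51.0] [-0.1, -0.0, -0.2]
```

```bash
python3 -m crank '[[[-238,-166,0],[0,0,0],40],[[-238,-166,0],[0,0,0],40],[[-238,-166,0],[0,0,0],40],[[-238,-166,0],[0,0,0],40],[[-238,-166,0],[0,0,0],40],[[-238,-166,51],[0,0,0],40],[[-238,-166,51],[0,0,0],40],[[-238,-166,51],[0,0,0],40]]'; python3 - <<'E'
from workcell import env
from h import *
m=env.camera_model('wrist'); p,d=env.get_image('wrist'); K,T=m['K'],m['T']
cv2.imwrite('pics/w1.png',p[:,:,::-1]); w=cloud(d,np.array(K),np.array(T)); z=w[...,2]
np.savez('pics/w1.npz',p=p,d=d,K=K,T=T)
hsv=cv2.cvtColor(p,cv2.COLOR_RGB2HSV)
m=(hsv[...,1]<60)&(z>.17)&(z<.225); q=w[m]; r=cv2.minAreaRect((q[:,:2]*1000).astype(np.float32)); print(len(q),r,np.round(cv2.boxPoints(r)).tolist(),np.nanpercentile(q[:,2],[50,90]))
E
python3 rel.py 645,141,200,85.3
```

```text
time_s: 2.1
position: [0.6439, 0.146, 0.3109]
ee_rot: [-0.0, 0.04, 0.999, 0.0]
contact_force: [0.4, -0.4, 0.1]
opening: 0.467
grasp_force: 0.0
3686 ((594.232666015625, 167.47731018066406), (52.5338020324707, 208.190673828125), 78.9468002319336) [[487.0, 162.0], [691.0, 122.0], [701.0, 173.0], [497.0, 213.0]] [0.20931744 0.21055989]
t 2.15 p [644.5 146.1 312.3] yaw 85.4 F [ 0.   0.  -0.2] op 40.3 gf 0.0 q [ 0.16  0.33  1.47  0.    1.34 -1.33]
645,141,200,85.3 [-0.6, -5.2, 112.3] [0.0, 0.1, 0.1]
```

View pics/w1.png

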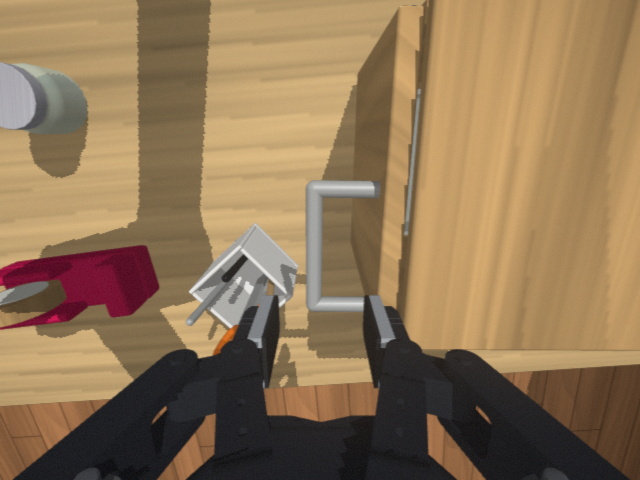

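The wrist view shows the handle's bar at column 314, rows 185–305, its stays running right to the door, and the door slightly ajar. I'll fit the bar itself, without the stays.

```bash
python3 - <<'E'
from h import *
p,d,K,T=load('w1'); w=cloud(d,K,T); z=w[...,2]
hsv=cv2.cvtColor(p,cv2.COLOR_RGB2HSV)
v,u=np.mgrid[:480,:640]
m=(hsv[...,1]<60)&(z>.17)&(z<.225)&(u>300)&(u<325)&(v>178)&(v<315)
q=w[m]; r=cv2.minAreaRect((q[:,:2]*1000).astype(np.float32)); print('bar',m.sum(),r,np.round(cv2.boxPoints(r)).tolist(),np.median(q[:,2]))
l=cv2.fitLine((q[:,:2]*1000).astype(np.float32),cv2.DIST_L2,0,.01,.01).ravel();print(l,np.degrees(np.arctan2(l[1],l[0])))
# rays onto axis height
for a in((314,190),(314,247),(314,303)): print(ray(*a,K,T,.205))
m=(z>.236)&(z<.25); q=w[m];ys=[]
for x in np.arange(.53,.70,.01):
    s=q[abs(q[:,0]-x)<.004]; ys.append((x*1000,np.percentile(s[:,1],1)*1000))
ys=np.array(ys);f=np.polyfit(*ys.T,1);print('front edge roof',np.degrees(np.arctan(f[0])),np.polyval(f,606))
m=(z>.222)&(z<.233)&(u<430)&(u>330); q=w[m]; r=cv2.minAreaRect((q[:,:2]*1000).astype(np.float32)); print('doortop',m.sum(),r,np.round(cv2.boxPoints(r)).tolist())
E
```

```text
bar 2150 ((644.2691040039062, 142.11404418945312), (13.993456840515137, 101.199462890625), 85.23445892333984) [[593.0, 139.0], [694.0, 131.0], [695.0, 145.0], [594.0, 153.0]] 0.20935710470347785
[ 9.9609017e-01 -8.8342398e-02  6.4088531e+02  1.4187212e+02] -5.068253
[0.60087361 0.14531191 0.205     ]
[0.64278762 0.14163661 0.205     ]
[0.68888355 0.13759462 0.205     ]
front edge roof -4.684606418091335 206.02386702092008
doortop 7947 ((594.216796875, 199.1743621826172), (17.369384765625, 190.34388732910156), 84.63748168945312) [[499.0, 199.0], [688.0, 182.0], [690.0, 199.0], [500.0, 217.0]]
```

```bash
python3 -m crank '[[[0,-4,30],[0,0,0.4],40],[[0,-4,60],[0,0,0.4],40],[[0,-4,90],[0,0,0.4],40],[[0,-4,113],[0,0,0.4],40],[[0,-4,113],[0,0,0.4],40],[[0,-4,113],[0,0,0.4],0],[[0,-4,113],[0,0,0.4],0],[[0,-4,113],[0,0,0.4],0]]' 40; python3 rel.py
```

```text
time_s: 3.15
position: [0.6447, 0.1414, 0.1992]
ee_rot: [0.001, 0.044, 0.999, 0.0]
contact_force: [-0.7, 0.3, 5.2]
opening: 0.124
grasp_force: 39.1
t 3.15 p [644.7 141.4 199.2] yaw 84.9 F [-0.7  0.3  5.2] op 10.6 gf 39.1 q [ 0.15  0.42  1.59  0.    1.14 -1.33]
```

```bash
python3 -m crank '[[[5.8,-12.4,0],[0,0,5],0],[[12.6,-24.3,0],[0,0,10],0],[[20.5,-35.5,0],[0,0,15],0],[[29.3,-46,0],[0,0,20],0],[[38.9,-55.7,0],[0,0,25],0],[[49.4,-64.5,0],[0,0,30],0],[[60.6,-72.3,0],[0,0,35],0],[[72.5,-79.2,0],[0,0,40],0]]'; python3 rel.py
```

```text
time_s: 4.15
position: [0.5654, 0.069, 0.1992]
ee_rot: [0.001, 0.385, 0.923, 0.001]
contact_force: [-0.1, 2.8, 7.2]
opening: 0.123
grasp_force: 39.5
t 4.15 p [565.4  69.  199.2] yaw 44.7 F [-0.1  2.8  7.2] op 10.5 gf 39.5 q [ 0.04  0.25  1.81  0.    1.08 -0.74]
```

Forces are small, so I'll continue to about 91°.

```bash
python3 -m crank '[[[5.8,-12.4,0],[0,0,5],0],[[12.6,-24.3,0],[0,0,10],0],[[20.5,-35.5,0],[0,0,15],0],[[29.3,-46,0],[0,0,20],0],[[38.9,-55.7,0],[0,0,25],0],[[49.4,-64.5,0],[0,0,30],0],[[60.6,-72.3,0],[0,0,35],0],[[72.5,-79.2,0],[0,0,40],0]]'; python3 -m crank '[[[5.8,-12.4,0],[0,0,5],0],[[12.6,-24.3,0],[0,0,10],0],[[12.6,-24.3,0],[0,0,10],0],[[12.6,-24.3,0],[0,0,10],0]]';python3 rel.py
```

```text
time_s: 5.15
position: [0.4587, 0.0645, 0.1992]
ee_rot: [0.001, 0.677, 0.736, 0.002]
contact_force: [1.5, 2.7, 5.8]
opening: 0.127
grasp_force: 39.5
time_s: 5.65
position: [0.4335, 0.075, 0.1992]
ee_rot: [0.001, 0.738, 0.675, 0.002]
contact_force: [-0.3, 1.9, 6.4]
opening: 0.124
grasp_force: 39.5
t 5.65 p [433.5  75.  199.2] yaw -5.1 F [-0.3  1.9  6.4] op 10.6 gf 39.5 q [ 0.07 -0.    2.1   0.    1.05  0.16]
```

```bash
python3 -m crank '[[[0,0,0],[0,0,0],40],[[0,0,0],[0,0,0],40],[[0,0,0],[0,0,0],40],[[0,0,-40],[0,0,0],40],[[0,0,-90],[0,0,0],40],[[0,0,-140],[0,0,0],40],[[0,0,-140],[0,0,0],40]]'; python3 rel.py 466,-300,340,85; python3 - <<'E'
from workcell import env
from h import *
m=env.camera_model('wrist');print(np.round(m['T'],3).tolist())
p,d=env.get_image('top'); m=env.camera_model('top');np.savez('pics/top1.npz',p=p,d=d,K=m['K'],T=m['T']);cv2.imwrite('pics/top1.png',p[:,:,::-1])
E
```

```text
time_s: 6.52
position: [0.4346, 0.0745, 0.342]
ee_rot: [0.003, 0.738, 0.675, 0.004]
contact_force: [1.3, -0.1, -0.1]
opening: 0.467
grasp_force: 0.0
t 6.53 p [434.6  74.5 342. ] yaw -5.1 F [ 1.3 -0.1 -0.1] op 39.9 gf 0.0 q [ 0.07 -0.15  1.93 -0.    1.35  0.16]
466,-300,340,85 [-370.3, 64.3, 2.1] [0.5, 0.4, -90.1]
[[0.996, -0.088, -0.019, 0.441], [-0.089, -0.945, -0.314, 0.156], [0.01, 0.314, -0.949, 0.47], [0.0, 0.0, 0.0, 1.0]]
```

View pics/top1.png

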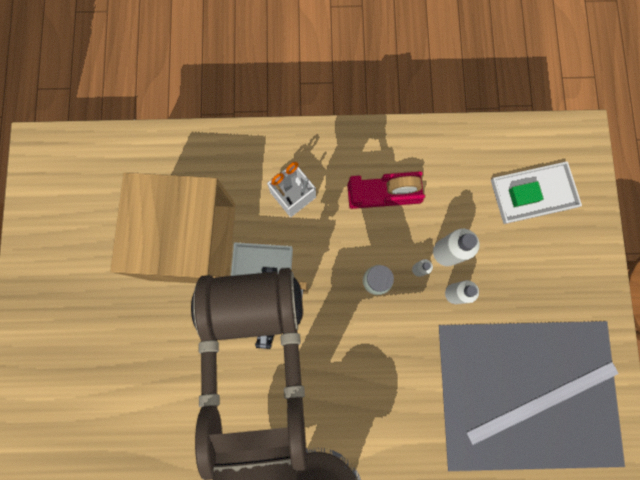

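The door stands square, with the rack visible at (263,258) in the top view. Next I'll move above the bottle, turning to yaw 85°.

```bash
python3 -m crank '[[[-50,8,0],[0,0,-10],85],[[-100,15,0],[0,0,-20],85],[[-150,25,0],[0,0,-30],85],[[-200,35,0],[0,0,-40],85],[[-250,44,0],[0,0,-50],85],[[-300,52,0],[0,0,-60],85],[[-350,60,0],[0,0,-70],85],[[-390,65,0],[0,0,-80],85]]'; python3 rel.py 466,-356,310,85
```

```text
time_s: 7.58
position: [0.461, -0.3212, 0.3342]
ee_rot: [-0.002, 0.129, 0.992, 0.001]
contact_force: [0.4, 0.1, -0.2]
opening: 0.996
grasp_force: 0.0
t 7.58 p [ 461.  -321.2  334.2] yaw 75.2 F [ 0.4  0.1 -0.2] op 85.0 gf 0.0 q [-0.69  0.12  1.68 -0.    1.35 -2.  ]
466,-356,310,85 [-13.9, -32.4, 24.1] [0.1, -0.2, -9.8]
```

```bash
python3 -m crank '[[[-14,-32,24],[0,0,-10],85],[[-14,-32,24],[0,0,-10],85],[[-14,-32,24],[0,0,-10],85],[[-14,-32,24],[0,0,-10],85]]'; python3 rel.py; python3 - <<'E'
from workcell import env
from h import *
m=env.camera_model('wrist'); p,d=env.get_image('wrist'); K,T=m['K'],m['T']; w=cloud(d,np.array(K),np.array(T)); z=w[...,2]
cv2.imwrite('pics/w2.png',p[:,:,::-1])
q=w.reshape(-1,3); q=q[(abs(q[:,0]-.466)<.06)&(abs(q[:,1]+.356)<.06)&(q[:,2]>.01)]
for a,b in((.12,.15),(.05,.105)):
    t=q[(q[:,2]>a)&(q[:,2]<b)]
    print(a,len(t),cv2.minEnclosingCircle((t[:,:2]*1000).astype(np.float32)),np.round(np.percentile(t,[1,50,99],axis=0)*1000).tolist())
def fit(f):
    w=cloud(*load(f)[1:]);q=w.reshape(-1,3);q=q[(abs(q[:,0]-.466)<.05)&(abs(q[:,1]+.356)<.045)];t=q[q[:,2]>.132];print(f,len(t),cv2.minEnclosingCircle((t[:,:2]*1000).astype(np.float32)),np.percentile(t[:,2],98))
fit('scene0');fit('top0')
E
```

```text
time_s: 8.07
position: [0.4675, -0.3534, 0.3134]
ee_rot: [0.0, 0.044, 0.999, 0.0]
contact_force: [-0.3, 0.4, -0.3]
opening: 0.993
grasp_force: 0.0
t 8.07 p [ 467.5 -353.4  313.4] yaw 84.9 F [-0.3  0.4 -0.3] op 84.8 gf 0.0 q [-0.72  0.18  1.65  0.    1.31 -2.2 ]
0.12 671 ((465.4076232910156, -355.76312255859375), 13.670768737792969) [[453.0, -368.0, 121.0], [463.0, -356.0, 139.0], [477.0, -344.0, 141.0]]
0.05 304 ((465.41741943359375, -355.91839599609375), 25.878358840942383) [[440.0, -378.0, 50.0], [443.0, -353.0, 81.0], [460.0, -332.0, 105.0]]
scene0 94 ((466.6807861328125, -354.55133056640625), 13.507495880126953) 0.14273549239028027
top0 107 ((466.0505065917969, -356.134765625), 12.47363567352295) 0.144378011978302
```

View pics/w2.png

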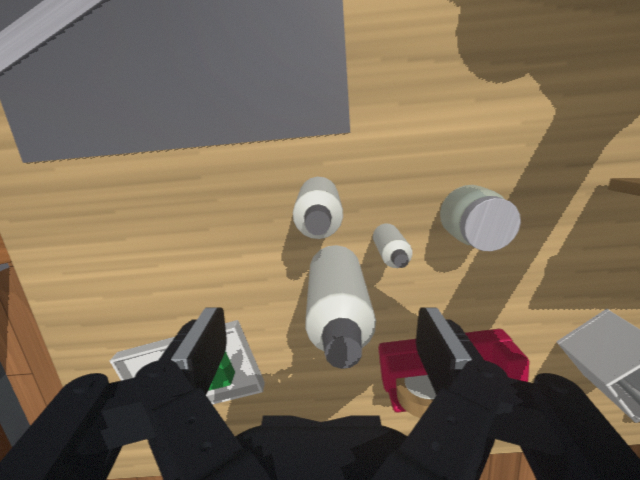

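The wrist view shows the target bottle at (318,215), the big one at (342,320) and the small one at (399,255). The cap centre is at (465.5,-355.8), 140 mm high. I'll descend in two steps.

```bash
python3 -m crank '[[[2,-1,50],[0,0,0],85],[[2,-1,100],[0,0,0],85],[[2,-1,140],[0,0,0],85],[[2,-1,140],[0,0,0],85],[[2,-1,140],[0,0,0],85]]'; python3 rel.py 465.5,-355.8,100,85
```

```text
time_s: 8.75
position: [0.4666, -0.3558, 0.1755]
ee_rot: [0.001, 0.044, 0.999, -0.001]
contact_force: [0.0, -0.4, -0.6]
opening: 0.995
grasp_force: 0.0
t 8.75 p [ 466.6 -355.8  175.5] yaw 85.0 F [ 0.  -0.4 -0.6] op 85.0 gf 0.0 q [-0.73  0.31  1.79  0.    1.04 -2.21]
465.5,-355.8,100,85 [1.3, 0.1, 75.5] [-0.1, 0.2, -0.0]
```

```bash
python3 -m crank '[[[1,0,30],[0,0,0],85],[[1,0,55],[0,0,0],85],[[1,0,73],[0,0,0],85],[[1,0,73],[0,0,0],85],[[1,0,73],[0,0,0],20],[[1,0,73],[0,0,0],20],[[1,0,73],[0,0,0],20],[[1,0,73],[0,0,0],20]]' 40; python3 rel.py
```

```text
time_s: 9.75
position: [0.4654, -0.3562, 0.1021]
ee_rot: [0.001, 0.044, 0.999, -0.001]
contact_force: [-0.6, -0.7, 4.6]
opening: 0.586
grasp_force: 42.0
t 9.75 p [ 465.4 -356.2  102.1] yaw 84.9 F [-0.6 -0.7  4.6] op 50.0 gf 42.0 q [-0.73  0.41  1.83 -0.    0.91 -2.21]
```

```bash
python3 -m crank '[[[0,0,-30],[0,0,0],20],[[0,0,-80],[0,0,0],20],[[0,0,-130],[0,0,0],20],[[0,0,-180],[0,0,0],20],[[-3,45,-180],[0,0,0],20],[[-6,90,-180],[0,0,0],20],[[-10,135,-180],[0,0,0],20],[[-13,180,-180],[0,0,0],20]]';python3 -m crank '[[[-3,45,0],[0,0,0],20],[[-7,90,0],[0,0,0],20],[[-11,135,0],[0,0,0],20],[[-15,180,0],[0,0,0],20],[[-19,225,0],[0,0,0],20],[[-22,260,0],[0,0,0],20],[[-25,285,0],[0,0,0],20],[[-25,298,0],[0,0,0],20]]'; python3 -m crank '[[[0,0,0],[0,0,0],20],[[0,0,0],[0,0,0],20]]'; python3 rel.py 546,117.5,279,84.9; python3 - <<'E'
from workcell import env
from h import *
for n in('scene','wrist'):
    m=env.camera_model(n);p,d=env.get_image(n);np.savez(f'pics/{n}2.npz',p=p,d=d,K=m['K'],T=m['T']);cv2.imwrite(f'pics/{n}2.png',p[:,:,::-1])
a=np.hstack([cv2.imread('pics/scene2.png')[150:450,200:540],cv2.resize(cv2.imread('pics/wrist2.png'),(400,300))]);cv2.imwrite('pics/both2.png',a)
E
```

```text
time_s: 10.75
position: [0.4927, -0.1754, 0.2797]
ee_rot: [-0.0, 0.044, 0.999, 0.0]
contact_force: [0.9, 0.6, -1.9]
opening: 0.589
grasp_force: 42.6
time_s: 11.75
position: [0.5439, 0.1188, 0.2796]
ee_rot: [-0.001, 0.043, 0.999, -0.0]
contact_force: [0.1, 0.0, -2.1]
opening: 0.586
grasp_force: 42.6
time_s: 12.0
position: [0.5441, 0.1167, 0.2801]
ee_rot: [-0.0, 0.045, 0.999, -0.0]
contact_force: [0.8, -0.6, -1.2]
opening: 0.585
grasp_force: 42.6
t 12.0 p [544.1 116.7 280.1] yaw 84.9 F [ 0.8 -0.6 -1.2] op 50.0 gf 42.6 q [ 0.13  0.15  1.76 -0.    1.24 -1.35]
546,117.5,279,84.9 [-1.8, 0.9, 1.1] [-0.0, -0.0, -0.0]
```

View pics/both2.png

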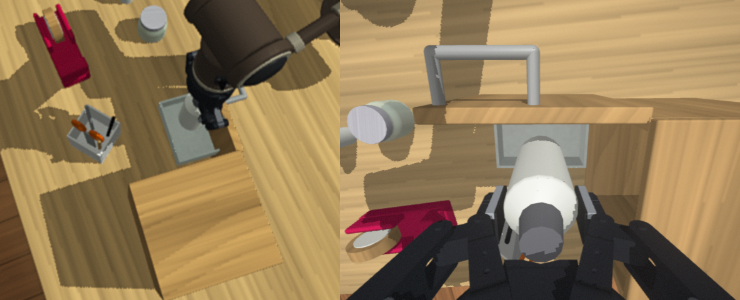

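The wrist view shows the held bottle above the rack, with the rack's inside at crop x 497–587, behind the door's top edge. I'll measure the door and rack in both views.

```bash
python3 - <<'E'
from h import *
p,d,K,T=load('wrist2'); w=cloud(d,K,T); z=w[...,2]; v,u=np.mgrid[:480,:640]
m=(z>.224)&(z<.233)&(v>140)&(v<200)&(u>100)&(u<540); q=w[m][:,:2]*1000
r=cv2.minAreaRect(q.astype(np.float32)); print('doortop',m.sum(),r,np.round(cv2.boxPoints(r)).tolist())
D=np.array([np.cos(np.radians(-5.1)),np.sin(np.radians(-5.1))]);Y=np.array([-D[1],D[0]])
print('door x (proj) pct',np.percentile(q@D,[2,98]),'y',np.percentile(q@Y,[1,99]),'pred rack',np.array([539.8,118.2])@D,np.array([539.8,118.2])@Y)
# white/grey rack floor + lip: low saturation
for n in('wrist2','scene2'):
    p,d,K,T=load(n); w=cloud(d,K,T); hsv=cv2.cvtColor(p,cv2.COLOR_RGB2HSV); ok=(hsv[...,1]<60)
    for nm,a,b in(('floor',.07,.08),('rim',.109,.121)):
        z=w[...,2]; m=ok&(z>a)&(z<b)&(w[...,0]>.48)&(w[...,0]<.62)&(w[...,1]>.02)&(w[...,1]<.22); q=w[m][:,:2]*1000
        if len(q)>20: print(n,nm,len(q),np.median(z[m]),'x',np.percentile(q@D,[1,99]),'y',np.percentile(q@Y,[1,99]))
E
```

```text
doortop 10839 ((490.3385314941406, 126.15415954589844), (227.5184783935547, 15.670413970947266), 84.6334457397461) [[472.0, 14.0], [487.0, 12.0], [509.0, 239.0], [493.0, 240.0]]
door x (proj) pct [470.07448836 484.35708358] y [ 58.46264528 261.92768906] pred rack 527.15566121912 165.7171953800581
wrist2 floor 4676 0.07429523999576368 x [514.25989749 568.98320962] y [102.21586483 229.1028758 ]
wrist2 rim 1068 0.1140072975778697 x [507.52569574 572.76797485] y [ 98.31211392 232.99874807]
scene2 floor 1357 0.07471711829199013 x [485.43611361 572.79107071] y [101.85540295 223.62283206]
scene2 rim 308 0.1141275379078448 x [488.00973961 573.51239771] y [ 98.13983908 232.97654716]
```

The rack centre is confirmed to within 1 mm, and the bottle is lined up (+4 and -1 mm). Lowering now.

```bash
python3 -m crank '[[[0,0,30],[0,0,0],20],[[0,0,55],[0,0,0],20],[[0,0,75],[0,0,0],20],[[0,0,88],[0,0,0],20],[[0,0,95],[0,0,0],20],[[0,0,99],[0,0,0],20],[[0,0,101],[0,0,0],20],[[0,0,101],[0,0,0],20]]'; python3 rel.py
```

```text
time_s: 13.1
position: [0.5447, 0.1177, 0.1797]
ee_rot: [0.0, 0.044, 0.999, 0.0]
contact_force: [-0.5, 0.1, -3.2]
opening: 0.587
grasp_force: 42.5
t 13.1 p [544.7 117.7 179.7] yaw 84.9 F [-0.5  0.1 -3.2] op 50.1 gf 42.5 q [ 0.13  0.25  1.85  0.    1.04 -1.35]
```

```bash
python3 -m crank '[[[0,0,1.5],[0,0,0],20],[[0,0,2.5],[0,0,0],20],[[0,0,2.5],[0,0,0],20]]'; python3 -m crank '[[[0,0,0],[0,0,0],54],[[0,0,0],[0,0,0],58],[[0,0,0],[0,0,0],64],[[0,0,0],[0,0,0],70],[[0,0,0],[0,0,0],70],[[0,0,-10],[0,0,0],70],[[0,0,-30],[0,0,0],70],[[0,0,-60],[0,0,0],70]]'; python3 rel.py; python3 -m crank '[[[0,0,-50],[0,0,0],70],[[0,0,-70],[0,0,0],70],[[-50,0,-70],[0,0,0],70],[[-80,0,-70],[0,0,0],70],[[-80,0,-70],[0,0,0],70]]';  python3 - <<'E'
from workcell import env
from h import *
D=np.array([np.cos(np.radians(-5.1)),np.sin(np.radians(-5.1))]);Y=np.array([-D[1],D[0]])
m=env.camera_model('wrist');p,d=env.get_image('wrist');cv2.imwrite('pics/wrist3.png',p[:,:,::-1]);w=cloud(d,np.array(m['K']),np.array(m['T']))
q=w[(abs(w[...,0]-.54)<.05)&(abs(w[...,1]-.118)<.05)]
for a,b in((.198,.23),(.12,.18)):
    t=q[(q[:,2]>a)&(q[:,2]<b)]; 
    if len(t): c,r=cv2.minEnclosingCircle((t[:,:2]*1000).astype(np.float32)); c=np.array(c);print(len(t),r,c,'rel rack',c@D-527,c@Y-165.7,np.percentile(t[:,2],98))
E
python3 rel.py
```

```text
time_s: 13.48
position: [0.5446, 0.1177, 0.1771]
ee_rot: [0.0, 0.044, 0.999, 0.0]
contact_force: [-0.4, -0.8, 0.0]
opening: 0.587
grasp_force: 42.7
time_s: 14.48
position: [0.5438, 0.1176, 0.2371]
ee_rot: [-0.001, 0.044, 0.999, -0.0]
contact_force: [0.1, 0.1, 0.2]
opening: 0.825
grasp_force: 0.0
t 14.47 p [543.8 117.6 237.1] yaw 84.9 F [0.1 0.1 0.2] op 70.4 gf 0.0 q [ 0.13  0.19  1.8  -0.    1.15 -1.35]
time_s: 15.1
position: [0.6256, 0.1102, 0.3072]
ee_rot: [0.0, 0.045, 0.999, 0.0]
contact_force: [-0.5, 0.1, -0.3]
opening: 0.814
grasp_force: 0.0
6402 52.23417663574219 [506.19284058 117.87700653] rel rack -33.28973738147897 -3.2920041858223215 0.22939293812712472
1949 53.4244384765625 [515.71362305 116.3817215 ] rel rack -23.673724754087345 -3.935026221007945 0.1788582090723482
t 15.15 p [624.2 110.4 306.9] yaw 84.9 F [ 0.1 -0.7  0.1] op 70.1 gf 0.0 q [ 0.11  0.28  1.55  0.    1.32 -1.38]
```

View pics/wrist3.png

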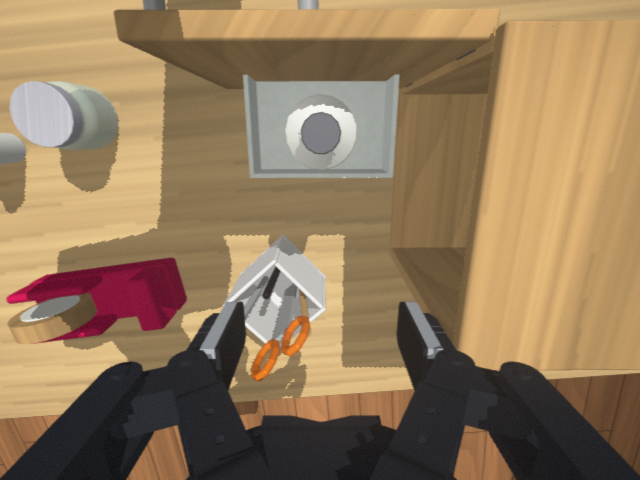

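The bottle stands upright, centred in the rack (cap at (321,133)). I'll go back to the handle.

```bash
python3 rel.py 433.5,75,330,-5.1; python3 -m crank '[[[20,0,-20],[0,0,10],40],[[45,-3,-24],[0,0,20],40],[[70,-6,-24],[0,0,30],40],[[95,-9,-24],[0,0,40],40],[[120,-12,-24],[0,0,50],40],[[145,-14,-24],[0,0,60],40],[[170,-16,-24],[0,0,70],40],[[187,-18,-24],[0,0,80],40]]';python3 -m crank '[[[0,0,0],[0,0,10],40],[[0,0,0],[0,0,10],40],[[0,0,0],[0,0,10],40]]'; python3 rel.py 433.5,75,199,-5.1
```

```text
t 15.15 p [624.2 110.4 306.9] yaw 84.9 F [ 0.1 -0.7  0.1] op 70.1 gf 0.0 q [ 0.11  0.28  1.55  0.    1.32 -1.38]
433.5,75,330,-5.1 [186.8, -52.2, -23.0] [-0.0, -0.0, 90.0]
time_s: 16.15
position: [0.4337, 0.1093, 0.3308]
ee_rot: [-0.0, 0.678, 0.735, -0.0]
contact_force: [0.7, -0.3, 0.0]
opening: 0.47
grasp_force: 0.0
time_s: 16.52
position: [0.4357, 0.1093, 0.3309]
ee_rot: [-0.0, 0.737, 0.676, 0.0]
contact_force: [0.1, -0.8, -0.8]
opening: 0.467
grasp_force: 0.0
t 16.52 p [435.7 109.3 330.9] yaw -4.9 F [ 0.1 -0.8 -0.8] op 39.9 gf 0.0 q [ 0.15 -0.12  1.92  0.    1.33  0.23]
433.5,75,199,-5.1 [-34.3, 0.7, 131.9] [0.0, -0.0, 0.2]
```

```bash
python3 -m crank '[[[-34,1,0],[0,0,0],40],[[-34,1,40],[0,0,0],40],[[-34,1,80],[0,0,0],40],[[-34,1,110],[0,0,0],40],[[-34,1,131],[0,0,0],40],[[-34,1,131],[0,0,0],40]]'; python3 rel.py; python3 -m crank '[[[0,0,0],[0,0,0],20],[[0,0,0],[0,0,0],12],[[0,0,0],[0,0,0],0],[[0,0,0],[0,0,0],0]]' 40;  python3 rel.py
```

```text
time_s: 17.27
position: [0.434, 0.0751, 0.199]
ee_rot: [-0.0, 0.737, 0.676, -0.001]
contact_force: [-0.8, -0.4, -0.2]
opening: 0.472
grasp_force: 0.0
t 17.27 p [434.   75.1 199. ] yaw -5.0 F [-0.8 -0.4 -0.2] op 40.3 gf 0.0 q [ 0.07  0.    2.09 -0.    1.05  0.16]
time_s: 17.77
position: [0.4343, 0.0752, 0.2002]
ee_rot: [0.0, 0.738, 0.675, 0.0]
contact_force: [-0.3, -0.6, 2.7]
opening: 0.124
grasp_force: 39.0
t 17.77 p [434.3  75.2 200.2] yaw -5.0 F [-0.3 -0.6  2.7] op 10.6 gf 39.0 q [ 0.07 -0.    2.09 -0.    1.05  0.16]
```

```bash
python3 -m crank '[[[-1,2.5,0],[0,0,-1],0],[[-2.9,7.7,0],[0,0,-3],0],[[-5.5,15.5,0],[0,0,-6],0],[[-7.6,23.4,0],[0,0,-9],0],[[-9.3,31.4,0],[0,0,-12],0],[[-10.6,39.5,0],[0,0,-15],0],[[-11.4,47.7,0],[0,0,-18],0],[[-11.9,56,0],[0,0,-21],0]]'; python3 rel.py; python3 -m crank '[[[-2.9,7.7,0],[0,0,-3],0],[[-5.5,15.5,0],[0,0,-6],0],[[-7.6,23.4,0],[0,0,-9],0],[[-9.3,31.4,0],[0,0,-12],0],[[-10.6,39.5,0],[0,0,-15],0],[[-11.4,47.7,0],[0,0,-18],0],[[-11.9,56,0],[0,0,-21],0],[[-11.9,64.2,0],[0,0,-24],0]]'; python3 rel.py
```

```text
time_s: 18.77
position: [0.4895, 0.0587, 0.2002]
ee_rot: [-0.0, 0.601, 0.799, 0.0]
contact_force: [-1.7, 0.8, 3.3]
opening: 0.125
grasp_force: 39.3
t 18.77 p [489.5  58.7 200.2] yaw 16.1 F [-1.7  0.8  3.3] op 10.7 gf 39.3 q [ 0.03  0.1   1.98  0.    1.06 -0.25]
time_s: 19.77
position: [0.5541, 0.0654, 0.2002]
ee_rot: [-0.001, 0.422, 0.907, 0.001]
contact_force: [-1.2, 2.5, 3.7]
opening: 0.119
grasp_force: 39.4
t 19.77 p [554.1  65.4 200.2] yaw 40.1 F [-1.2  2.5  3.7] op 10.2 gf 39.4 q [ 0.04  0.23  1.83  0.    1.08 -0.66]
```

```bash
python3 -m crank '[[[-2.9,7.7,0],[0,0,-3],0],[[-5.5,15.5,0],[0,0,-6],0],[[-7.6,23.4,0],[0,0,-9],0],[[-9.3,31.4,0],[0,0,-12],0],[[-10.6,39.5,0],[0,0,-15],0],[[-11.4,47.7,0],[0,0,-18],0],[[-11.9,56,0],[0,0,-21],0],[[-11.9,64.2,0],[0,0,-24],0]]'; python3 rel.py
```

```text
time_s: 20.78
position: [0.6103, 0.0979, 0.2002]
ee_rot: [-0.001, 0.224, 0.974, 0.001]
contact_force: [-3.4, 2.4, 5.8]
opening: 0.125
grasp_force: 39.5
t 20.77 p [610.3  97.9 200.2] yaw 64.1 F [-3.4  2.4  5.8] op 10.7 gf 39.5 q [ 0.09  0.34  1.69  0.    1.12 -1.03]
```

```bash
python3 -m crank '[[[-2.9,7.7,0],[0,0,-3],0],[[-5.5,15.5,0],[0,0,-6],0],[[-7.6,23.4,0],[0,0,-9],0],[[-9.3,31.4,0],[0,0,-12],0],[[-10.6,39.5,0],[0,0,-15],0],[[-11.4,47.7,0],[0,0,-18],0],[[-11.8,53.2,0],[0,0,-20],0],[[-11.9,56.3,0],[0,0,-21.1],0]]'; python3 -m crank '[[[0,0,0],[0,0,0],0],[[0,0,0],[0,0,0],0]]'; python3 rel.py
```

```text
time_s: 21.78
position: [0.6443, 0.1419, 0.2002]
ee_rot: [-0.003, 0.042, 0.999, -0.001]
contact_force: [-7.6, -4.8, 8.8]
opening: 0.123
grasp_force: 39.7
time_s: 22.02
position: [0.6443, 0.1419, 0.2002]
ee_rot: [-0.003, 0.043, 0.999, -0.0]
contact_force: [-6.8, -0.5, 7.2]
opening: 0.122
grasp_force: 39.5
t 22.02 p [644.3 141.9 200.2] yaw 85.1 F [-6.8 -0.5  7.2] op 10.4 gf 39.5 q [ 0.15  0.42  1.58  0.    1.15 -1.33]
```

```bash
python3 -m crank '[[[0,1,0],[0,0,-0.3],0],[[0,2,0],[0,0,-0.6],0],[[0,2,0],[0,0,-0.6],0]]'; python3 rel.py
```

```text
time_s: 22.4
position: [0.6443, 0.1419, 0.2002]
ee_rot: [-0.003, 0.038, 0.999, -0.002]
contact_force: [-7.1, -4.9, 7.7]
opening: 0.122
grasp_force: 39.7
t 22.4 p [644.3 141.9 200.2] yaw 85.6 F [-7.1 -4.9  7.7] op 10.5 gf 39.7 q [ 0.15  0.42  1.58 -0.    1.15 -1.34]
```

```bash
python3 -m crank '[[[0,0,0],[0,0,0],25],[[0,0,0],[0,0,0],36],[[0,0,0],[0,0,0],36],[[0,0,-30],[0,0,0],36],[[0,0,-70],[0,0,0],36],[[0,0,-120],[0,0,0],36],[[120,-40,-150],[0,0,0],36],[[120,-40,-150],[0,0,0],36]]'; python3 -m crank '[[[60,-60,0],[0,0,0],36],[[120,-60,0],[0,0,0],36],[[180,-60,0],[0,0,0],36],[[180,-60,0],[0,0,0],36]]'; python3 rel.py; python3 - <<'E'
from workcell import env
from h import *
ims=[]
for n in('scene','top'):
    m=env.camera_model(n);p,d=env.get_image(n); ims.append(p[:,:,::-1]);K,T=np.array(m['K']),np.array(m['T'])
    w=cloud(d,K,T);z=w[...,2];hsv=cv2.cvtColor(p,cv2.COLOR_RGB2HSV)
    s=(hsv[...,1]<60)&(z>.2)&(z<.216)&(w[...,1]>.1)&(w[...,1]<.16)&(w[...,0]>.56)&(w[...,0]<.72);q=(w[s][:,:2]*1000).astype(np.float32)
    if len(q)>20: print(n,len(q),cv2.minAreaRect(q))
    np.savez(f'pics/{n}4.npz',p=p,d=d,K=K,T=T)
cv2.imwrite('pics/end.png',np.hstack([ims[0][100:460,220:560],ims[1][100:460,80:500]]))
E
```

```text
time_s: 23.4
position: [0.5279, 0.1144, 0.3494]
ee_rot: [0.001, 0.038, 0.999, 0.0]
contact_force: [0.2, -0.7, 0.3]
opening: 0.423
grasp_force: 0.0
time_s: 23.9
position: [0.3415, 0.0684, 0.3483]
ee_rot: [0.0, 0.038, 0.999, 0.0]
contact_force: [0.8, -0.3, 0.6]
opening: 0.42
grasp_force: 0.0
t 23.9 p [341.5  68.4 348.3] yaw 85.7 F [ 0.8 -0.3  0.6] op 35.8 gf 0.0 q [ 0.07 -0.36  2.08  0.    1.42 -1.42]
scene 378 ((646.315673828125, 146.684814453125), (101.72433471679688, 26.487585067749023), 0.01904292404651642)
top 310 ((645.008056640625, 146.2198486328125), (26.47987937927246, 100.21920013427734), 89.30542755126953)
```

View pics/end.png

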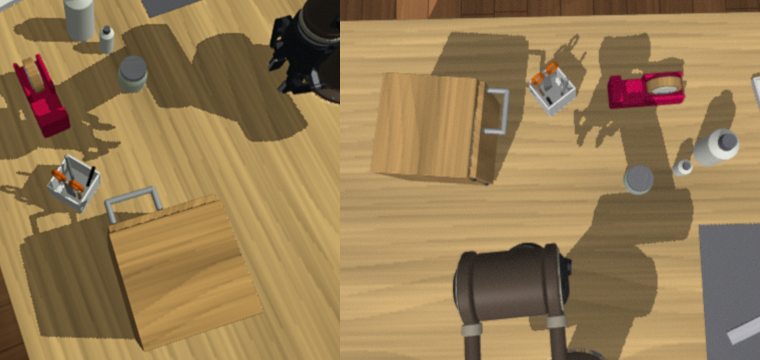

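The door looks shut in both views, with the arm clear and the bystanders in place. I'll check the door's angle with a line fitted to the bar's outer edge.

```bash
python3 - <<'E'
from h import *
for n in('scene0','top0','scene4','top4'):
    p,d,K,T=load(n); w=cloud(d,K,T);z=w[...,2];hsv=cv2.cvtColor(p,cv2.COLOR_RGB2HSV)
    s=(hsv[...,1]<60)&(z>.2)&(z<.216)&(w[...,0]>.605)&(w[...,0]<.68)&(w[...,1]>.1)&(w[...,1]<.17);q=(w[s][:,:2]*1000).astype(np.float32)
    l=cv2.fitLine(q,cv2.DIST_HUBER,0,.01,.01).ravel();print(n,len(q),'deg',np.degrees(np.arctan(l[1]/l[0])),'y at 645',l[3]+(645-l[2])*l[1]/l[0])
    r=w[(z>.237)&(z<.248)];e=np.array([(x,np.percentile(r[abs(r[:,0]-x)<.006][:,1],1)) for x in np.arange(.53,.70,.01)]);print(' front deg',np.degrees(np.arctan(np.polyfit(*e.T,1)[0])))
E
```

```text
scene0 260 deg -7.1338744 y at 645 141.68027
 front deg -4.740388814774814
top0 191 deg -6.023827 y at 645 139.5898
 front deg -4.607937313310501
scene4 242 deg -6.260596 y at 645 142.5908
 front deg -4.8249251990695035
top4 194 deg -5.4956346 y at 645 140.70355
 front deg -4.657460042218275
```

```bash
python3 -c "
from workcell import env
print(env.hand_in())"
```

```text
the job is handed in; nothing more can be done
None
```

I opened the door to about 90°, stood the 140 mm bottle upright near the centre of the rack, and closed the door. The job is handed in at about 24 s of robot time, with no verdict returned. The last pictures put the door within about 0.03 rad of shut and the bystanders where they were; the bottle was last seen upright before the door closed.

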